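# Set four round-bottomed flasks in their heating mantles

## Robot

A 6-joint arm with a two-finger parallel gripper is mounted at the origin on a cart in front of the work surface, level with it; the furniture and walls round the work are solid. World frame = base frame: x ahead of the robot, y to its left, z up, the work surface at z = 0. Lengths are in m, angles in rad, forces in N, time in s.
With the tool pointing down it reaches from about 0.35 to 0.85 m from the base axis. Payload 8.1 kg.
Tool frame: the origin (TCP) lies midway between the tips of the shut fingers; the grasp point (between the pads) lies 19 mm behind it; z points along the fingers, y is the line along which they close (so a half turn about z gives the same grasp; the last joint's range is limited). The gripper opens to 93 mm and grips with 3 to 60 N. Pads are 15 mm wide; open, the fingers measure 128 mm over their backs; the gripper's body (75 mm by 188 mm) begins 65 mm behind the grasp point.
Start: joints at [1.258, 0.13, 1.488, -0, 1.523, -0.085], TCP at [0.135, 0.585, 0.18] pointing down, gripper open.
Joint ranges: [-2.96, 2.96], [-0.89, 2.26], [0.02, 2.5], [-1.34, 4.48], [0, 2.73], [-2.66, 2.66]. Speed limits (rad/s): [2.39, 2.39, 2.79, 3.14, 3.14, 3.14].

## Interface

Orientations are given as a rotation vector (axis times angle).
In Python, from plant import robot, cams gives the robot as it stands. The module is installed in compiled form; this text tells all that it offers.
- The arm moves only by the tool play_rows, never from a script. Its arguments are lists of equal length, an entry for each row: "slide": the shift along the tool's x, y, z scaled (see below), a list of three; "twist": the turn, a rotation vector about the tool's x, y, z scaled (see below), a list of three. A call has exactly 8 rows; each row shifts and turns the commanded pose from where the row before left it, along the tool's axes as they then stand; what a row does not reach is not made up. The controller multiplies each number of a shift by 25 cm and each number of a turn by 60 degrees. A row lasts 1/10 s, in which the tool goes at most 50 mm and 8.59 degrees, less where a joint would pass 70% of its speed; a pose out of reach is approached as far as the arm can. A call with a number of a shift or a turn outside -1 to 1 is refused whole. A call with a gripper value outside its range is refused whole. "fingers" is the closure, from -1 (fully open) to 1 (shut), set as the call begins (left out, the last holds). The fingers move at their own pace and stop on an object; "force" is the grip in N (left out, the last holds). Time passes only in rows, so rows that do not move let the fingers close, or fill a call up. It gives the time, the measured TCP pose, the force, the opening and the grip force at its end, in the units of the state.
- robot.read_state(): the state, without advancing time (a new reading comes with each control period).
- cams.read_camera(name): name is "side" or "top"; returns (picture, depth): 420x560x3 uint8, red, green, blue; 420x560 float32, m along the optical axis (not along the pixel's ray), 0 where there is no reading.
- cams.get_calibration(name): a dict with "fx", "fy", "cx", "cy" (pixels), "k1" (the pictures are not rectified: a ray, as slopes to the right and down, at radius r is drawn at 1 + k1 r^2 times it, then the intrinsics apply), "world_from_camera" (4x4, takes a point from camera to world coordinates). Camera axes: x right, y down, z forward; pixel columns grow to the right and rows downward; lengths in m; the calibration is good to about 2 mm. A picture is of the moment at which its call begins. get_calibration takes no time and is no camera call.
- robot.close_job(): hands the job in; it is judged then, once.
The state is a dict: "t": time; "q": joint angles; "dq": joint speeds; "joint_torque": joint torques, N m; "tool_pos": TCP position; "orientation": TCP orientation; "force": force on the tool from outside, world axes, zero at the start; "wrist_torque": the same for the moment, N m; "opening": finger opening in m; "gripper_force": force on a finger pad.
Only numpy, scipy, OpenCV 4.12 (cv2) and the standard library are available. Lean on these libraries where they do the work, as an engineer would, in place of code of your own. Each camera call takes 0.05 s, during which the arm holds its last target. There are 200 camera calls.

## Task

Four empty round-bottomed flasks of different sizes stand in cork rings, and behind them stand four heating mantles whose bowls differ in size in the same way. Lift each flask out of its ring and set it in the mantle whose bowl fits it, smallest flask in the smallest bowl and so on up to the largest, so that every bulb is fully seated, the neck stands upright and nothing is left holding it. Set them down gently without dropping them, do not tip a flask over, and leave the wash bottle and the safety goggles where they are.

Things in the scene. Friction and masses are not known exactly. Their poses are not given: they have to be found in the camera images.
- flask_25_bulb (a point): Smallest of 4 loose, empty round-bottomed flasks of clear glass: bulb 41 mm across, upright neck 22 mm across (lip 26 mm). Point: centre of the bulb; z runs up the neck; the mouth is 57 mm above the point, and the neck's top 30 mm is free to grasp. Stands in its own fixed cork ring (28 mm tall, 70 mm wide) and lifts straight out.
- flask_50_bulb (a point): Second smallest of 4 loose, empty round-bottomed flasks of clear glass: bulb 51 mm across, upright neck 25 mm across (lip 29 mm). Point: centre of the bulb; z runs up the neck; the mouth is 64.5 mm above the point, and the neck's top 30 mm is free to grasp. Stands in its own fixed cork ring (28 mm tall, 77 mm wide) and lifts straight out.
- flask_100_bulb (a point): Second largest of 4 loose, empty round-bottomed flasks of clear glass: bulb 64 mm across, upright neck 29 mm across (lip 33 mm). Point: centre of the bulb; z runs up the neck; the mouth is 75 mm above the point, and the neck's top 30 mm is free to grasp. Stands in its own fixed cork ring (28 mm tall, 86 mm wide) and lifts straight out.
- flask_250_bulb (a point): Largest of 4 loose, empty round-bottomed flasks of clear glass: bulb 85 mm across, upright neck 34 mm across (lip 38 mm). Point: centre of the bulb; z runs up the neck; the mouth is 97.5 mm above the point, and the neck's top 30 mm is free to grasp. Stands in its own fixed cork ring (28 mm tall, 101 mm wide) and lifts straight out.
- mantle_25_seat (a point): Fixed heating mantle with the smallest bowl: round white housing 125 mm wide, 75 mm tall (all four alike; knob panel reaches 87 mm from the axis on its -x side), dark bowl 51 mm wide at the top for the 41 mm bulb. Point: on the bowl's axis, level with the housing's top; the seated bulb's centre lies here, sunk to half its height. z up.
- mantle_50_seat (a point): Fixed heating mantle with the second smallest bowl: round white housing 125 mm wide, 75 mm tall (all four alike; knob panel reaches 87 mm from the axis on its -x side), dark bowl 61 mm wide at the top for the 51 mm bulb. Point: on the bowl's axis, level with the housing's top; the seated bulb's centre lies here, sunk to half its height. z up.
- mantle_100_seat (a point): Fixed heating mantle with the second largest bowl: round white housing 125 mm wide, 75 mm tall (all four alike; knob panel reaches 87 mm from the axis on its -x side), dark bowl 74 mm wide at the top for the 64 mm bulb. Point: on the bowl's axis, level with the housing's top; the seated bulb's centre lies here, sunk to half its height. z up.
- mantle_250_seat (a point): Fixed heating mantle with the largest bowl: round white housing 125 mm wide, 75 mm tall (all four alike; knob panel reaches 87 mm from the axis on its -x side), dark bowl 95 mm wide at the top for the 85 mm bulb. Point: on the bowl's axis, level with the housing's top; the seated bulb's centre lies here, sunk to half its height. z up.
- wash_bottle: Bystander: loose white wash bottle with a bent spout, 69 x 98 x 212 mm; origin at the centre of its underside.
- goggles: Bystander: loose clear safety goggles with black frame and temples, 160 x 141 x 45 mm; origin at the centre of their underside.
Mind the look-alikes: they are no part of the job. Leave any black or blue look-alike of the part that bears flask_100_bulb alone.

How it is judged:
At the end, for the whole second after the job is handed in: Each of the four flasks sits in the mantle of its own size: centre of the bulb within 8 mm sideways and 6 mm in height of the mantle's seat point, neck within 17 degrees of upright; all released and at rest (horizontal distance between flask_25_bulb and mantle_25_seat below 0.008 m and z of flask_25_bulb in the frame of mantle_25_seat between -0.006 and 0.006 m and angle between each of flask_25_bulb, flask_50_bulb, flask_100_bulb, flask_250_bulb's own z axis and vertical below 0.3 rad and horizontal distance between flask_50_bulb and mantle_50_seat below 0.008 m and z of flask_50_bulb in the frame of mantle_50_seat between -0.006 and 0.006 m and horizontal distance between flask_100_bulb and mantle_100_seat below 0.008 m and z of flask_100_bulb in the frame of mantle_100_seat between -0.006 and 0.006 m and horizontal distance between flask_250_bulb and mantle_250_seat below 0.008 m and z of flask_250_bulb in the frame of mantle_250_seat between -0.006 and 0.006 m); the robot touches nothing.
It fails at once if a flask is tipped over or turned on its side (angle between any of flask_25_bulb, flask_50_bulb, flask_100_bulb, flask_250_bulb's own z axis and vertical above 0.9 rad).
It fails at once if a flask is forced into its mantle with more than 80 N (contact force between flask_25 and mantle_25 above 80 N or contact force between flask_50 and mantle_50 above 80 N or contact force between flask_100 and mantle_100 above 80 N or contact force between flask_250 and mantle_250 above 80 N).
It fails at once if a flask is dropped: let go over its mantle more than 2 cm above its seat ((horizontal distance between flask_25_bulb and mantle_25_seat below 0.04 m and z of flask_25_bulb in the frame of mantle_25_seat above 0.02 m and contact force between the fingers and flask_25 below 0.02 N) or (horizontal distance between flask_50_bulb and mantle_50_seat below 0.04 m and z of flask_50_bulb in the frame of mantle_50_seat above 0.02 m and contact force between the fingers and flask_50 below 0.02 N) or (horizontal distance between flask_100_bulb and mantle_100_seat below 0.04 m and z of flask_100_bulb in the frame of mantle_100_seat above 0.02 m and contact force between the fingers and flask_100 below 0.02 N) or (horizontal distance between flask_250_bulb and mantle_250_seat below 0.04 m and z of flask_250_bulb in the frame of mantle_250_seat above 0.02 m and contact force between the fingers and flask_250 below 0.02 N)).
It fails at once if the wash bottle is pushed more than 3 cm or knocked over (distance of wash_bottle from where it was at the start of the episode above 0.03 m or angle between wash_bottle's own z axis and vertical above 0.5 rad).
It fails at once if the safety goggles are pushed more than 3 cm (distance of goggles from where it was at the start of the episode above 0.03 m).
It also fails if it takes over 93 s, if anything falls off the work surface, if the arm or the gripper's body presses on something with over 40 N, if the wrist force passes 120 N, or if a joint passes its speed limit or range.

## Working session

There is one attempt and no reset: what is moved stays moved. The work goes in short steps, Python scripts to look and compute and a tool call to move; the robot and the scene stay as the last step left them, time stands still between calls to the robot, and variables do not carry over. Pictures are saved under pics/ and viewed, at most 14 in all, crops included, and the job is handed in when it is done.

Besides the shell and the picture viewer there is one more tool, called as a command line: name --argument value ..., lists and objects as JSON in quotes. play_rows: Moves the arm, as the interface text tells. Shifts and turns lie within -1 to 1; 1 stands for 25 cm of shift or 60 degrees of turn. Its arguments: {"type":"object","properties":{"slide":{"type":"array"},"twist":{"type":"array"},"fingers":{"type":"number"},"force":{"type":"number"}},"required":["slide","twist"]}

```bash
mkdir -p pics
cat > h.py <<'E'
import numpy as np, cv2
from plant import robot, cams
def grab(n):
    im,d=cams.read_camera(n); return im,d,cams.get_calibration(n)
def world(d,c):
    h,w=d.shape; u,v=np.meshgrid(np.arange(w),np.arange(h))
    K=np.array([[c['fx'],0,c['cx']],[0,c['fy'],c['cy']],[0,0,1.]])
    p=cv2.undistortPoints(np.stack([u,v],-1).reshape(-1,1,2).astype(float),K,np.array([c['k1'],0,0,0.])).reshape(h,w,2)
    P=np.dstack([p*d[...,None],d,np.ones_like(d)])@c['world_from_camera'].T
    P=P[...,:3]; P[d==0]=np.nan; return P
def save(n,im): cv2.imwrite('pics/'+n+'.png',cv2.cvtColor(im,cv2.COLOR_RGB2BGR))
E
python3 - <<'E'
from h import *
for n in('top','side'):
    im,d,c=grab(n); save(n+'0',cv2.resize(im,(800,600))); np.savez(n+'0',im=im,d=d); print(n,c)
print(robot.read_state())
E
```

```text
top {'fx': 506.1371630433464, 'fy': 506.1371630433464, 'cx': 281.46612263437754, 'cy': 207.71509554441766, 'k1': -0.06737929262552107, 'world_from_camera': array([[ 0.01010584, -0.9942217 ,  0.10686949,  0.29962241],
       [-0.99993145, -0.00941574,  0.00696004, -0.07281685],
       [-0.00591356, -0.1069325 , -0.9942487 ,  1.6063446 ],
       [ 0.        ,  0.        ,  0.        ,  1.        ]])}
side {'fx': 464.2602340928236, 'fy': 464.2602340928236, 'cx': 281.6455262267358, 'cy': 209.56868845603708, 'k1': -0.060389554497980745, 'world_from_camera': array([[ 0.9333745 , -0.20899408,  0.29177648,  0.08317253],
       [-0.35832328, -0.49640998,  0.79068423, -1.13738522],
       [-0.02040757, -0.84255481, -0.53822386,  0.80282576],
       [ 0.        ,  0.        ,  0.        ,  1.        ]])}
{'t': 0.1, 'q': array([ 1.25761860e+00,  1.31079611e-01,  1.48918265e+00, -7.70744003e-06,
        1.52295401e+00, -8.54132006e-02]), 'dq': array([-9.14666934e-05, -7.61478007e-04, -2.64561853e-03,  5.79524023e-04,
        1.35968716e-03,  5.89753490e-04]), 'joint_torque': array([ 8.44089900e-04, -5.61343002e+01, -4.93097556e+01,  7.69812148e-02,
        2.92279950e-02, -7.86392008e-06]), 'tool_pos': array([0.13529467, 0.58396744, 0.17918924]), 'orientation': array([-3.56962486e-01, -3.12092995e+00,  2.50203183e-03]), 'force': array([ 0.14881008, -1.00835323,  0.55281204]), 'wrist_torque': array([-0.03597385,  0.02864896, -0.00668253]), 'gripper_force': 0.0, 'opening': 0.09289540843475695}
```

View pics/top0.png

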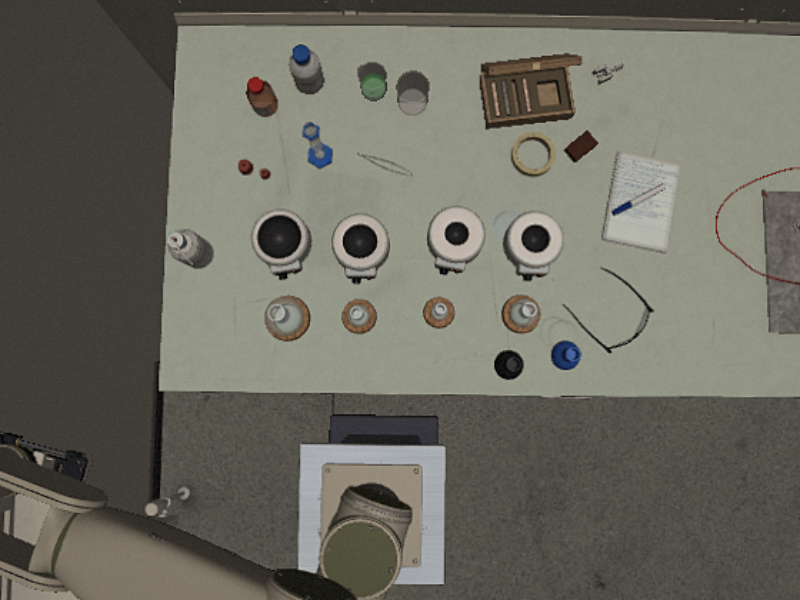

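View pics/side0.png

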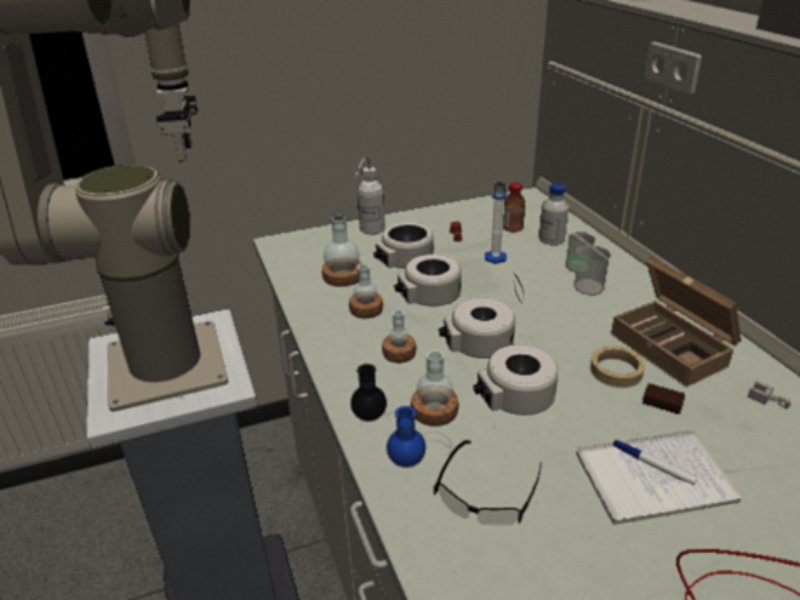

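Candidates in the top picture at 800x600: clear flasks in cork rings at (287,318), (359,316), (438,312), (520,314). The look-alikes are black at (508,365) and blue at (566,355), both without a cork ring. The mantles are at (280,238), (360,241), (457,234) and (535,239). Next I measure ring widths and bowl widths.

```bash
cat >> h.py <<'E'
def ray(uv,c,z):
    K=np.array([[c['fx'],0,c['cx']],[0,c['fy'],c['cy']],[0,0,1.]])
    p=cv2.undistortPoints(np.asarray(uv,float).reshape(-1,1,2),K,np.array([c['k1'],0,0,0.])).reshape(-1,2)
    M=c['world_from_camera']; r=np.c_[p,np.ones(len(p))]@M[:3,:3].T; o=M[:3,3]
    return o+r*((z-o[2])/r[:,2])[:,None]
E
python3 - <<'E'
from h import *
D=np.load('top0.npz'); im,d=D['im'],D['d']; c=cams.get_calibration('top'); P=world(d,c)
hsv=cv2.cvtColor(im,cv2.COLOR_RGB2HSV); s=0.7
yy,xx=np.mgrid[:420,:560]
print('mantles')
for (u,v) in [(280,238),(360,241),(457,234),(535,239)]:
    u*=s;v*=s
    m=((hsv[...,2]<90)&(np.hypot(xx-u,yy-v)<24)).astype('uint8')
    n,l,st,ce=cv2.connectedComponentsWithStats(m); k=l[int(v),int(u)]
    cn=max(cv2.findContours((l==k).astype('uint8'),0,1)[0],key=len)
    W=ray(cn,c,.075); (x,y),r=cv2.minEnclosingCircle(W[:,:2].astype('float32'))
    t=(np.abs(P[...,2]-.075)<.006)&(np.hypot(xx-u,yy-v)<28)
    q=P[t]; (X,Y),R=cv2.minEnclosingCircle(q[:,:2].astype('float32'))
    print('bowl',np.round([x,y,2*r,2*np.sqrt(st[k,4]/np.pi)*1.53/506],4),'housing',np.round([X,Y,2*R],4),np.median(q[:,2]))
print('flasks')
for (u,v) in [(287,318),(359,316),(438,312),(520,314)]:
    u*=s;v*=s
    m=((hsv[...,0]<18)&(hsv[...,1]>90)&(np.hypot(xx-u,yy-v)<24))
    W=ray(np.argwhere(m)[:,::-1],c,.024); (x,y),r=cv2.minEnclosingCircle(W[:,:2].astype('float32'))
    zz=P[...,2][np.hypot(xx-u,yy-v)<24]
    print('ring',np.round([x,y,2*r],4),'zmax',np.nanpercentile(zz,[90,97,100]))
big=cv2.resize(im[140:275,170:410],(800,450),interpolation=cv2.INTER_CUBIC); save('crop0',big)
E
```

```text
mantles
bowl [0.5931 0.2055 0.0946 0.0918] housing [0.5936 0.2059 0.1247] 0.07466840958005205
bowl [0.5845 0.0311 0.0747 0.0725] housing [0.5849 0.0307 0.1238] 0.07490041440195427
bowl [ 0.6031 -0.1769  0.0517  0.05  ] housing [ 0.6031 -0.1767  0.1244] 0.07494012622321755
bowl [ 0.5941 -0.3471  0.0603  0.0584] housing [ 0.5939 -0.3478  0.1249] 0.07460483604861512
flasks
ring [0.4208 0.1904 0.0988] zmax [0.09791805 0.15313323 0.16353737]
ring [0.4268 0.0335 0.0737] zmax [0.05425847 0.09132349 0.11756645]
ring [ 0.4367 -0.1418  0.0669] zmax [0.03130573 0.07469912 0.10937192]
ring [ 0.4352 -0.322   0.0839] zmax [0.07340776 0.11838496 0.13070762]
```

View pics/crop0.png

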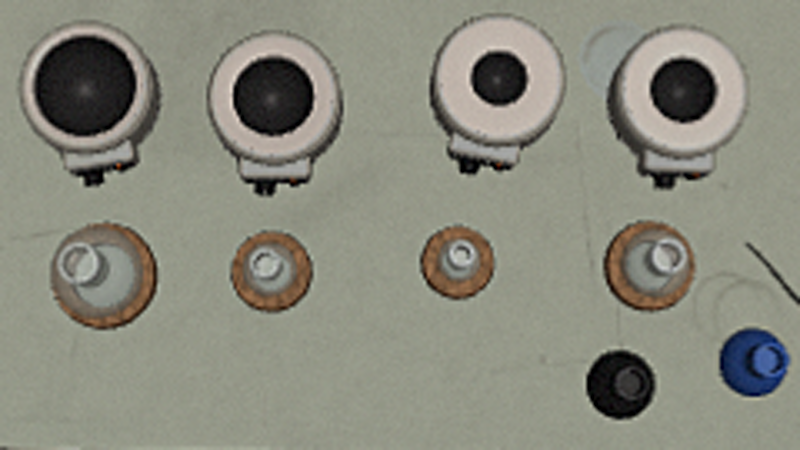

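The picture shows the four clear flasks in cork rings and the mantles clearly, with black and blue decoys below right. From measured widths:

| Size | Flask ring (x, y) | Mantle bowl (x, y) |
|---|---|---|
| 250 | (.421, .190) | (.593, .206) |
| 100 | (.435, -.322) | (.585, .031) |
| 50 | (.427, .034) | (.594, -.347) |
| 25 | (.437, -.142) | (.603, -.177) |

I'll check the lip centres while making the first move.

Run:
```python
from h import *
for n in('top','side'):
    D=np.load(n+'0.npz'); P=world(D['d'],cams.get_calibration(n))
    for s,x,y,zm in[(250,.4208,.1904,.1635),(50,.4268,.0335,.1176),(25,.4367,-.1418,.109),(100,.4352,-.322,.1307)]:
        m=(np.hypot(P[...,0]-x,P[...,1]-y)<.045)
        z=np.nanmax(P[...,2][m]); q=P[m&(P[...,2]>zm-.012)]
        print(n,s,len(q),'lip mid',np.round((np.nanmax(q,0)+np.nanmin(q,0))/2,4),np.round(q.mean(0),4),'ext',np.round(np.ptp(q,0),3),z)
    w=P[(np.hypot(P[...,0]-.55,P[...,1]-.42)<.12)&(P[...,2]>.1)]
    print('bottle',w.min(0),w.max(0)) if len(w) else 0
```

```text
top 250 59 lip mid [0.4233 0.1924 0.1576] [0.4218 0.1925 0.156 ] ext [0.035 0.035 0.012] 0.1635373700499816
top 50 43 lip mid [0.4273 0.0337 0.1116] [0.4281 0.034  0.1109] ext [0.028 0.024 0.012] 0.11756645094113893
top 25 31 lip mid [ 0.4376 -0.1416  0.1033] [ 0.4398 -0.1416  0.1008] ext [0.024 0.024 0.012] 0.10937191520875977
top 100 54 lip mid [ 0.4369 -0.3234  0.1247] [ 0.4362 -0.3245  0.124 ] ext [0.03  0.031 0.012] 0.13070761629335004
bottle [0.5176549  0.36171523 0.10022392] [0.59791909 0.42998569 0.21664854]
side 250 46 lip mid [0.4214 0.1899 0.1557] [0.4222 0.1899 0.1554] ext [0.036 0.038 0.008] 0.1597378533717898
side 50 40 lip mid [0.4285 0.032  0.1094] [0.4283 0.0317 0.1097] ext [0.028 0.032 0.007] 0.11307333443974843
side 25 34 lip mid [ 0.4386 -0.1442  0.1008] [ 0.4395 -0.1436  0.0996] ext [0.026 0.028 0.007] 0.10416586981296394
side 100 89 lip mid [ 0.4376 -0.3267  0.1237] [ 0.4368 -0.3261  0.124 ] ext [0.032 0.037 0.01 ] 0.12870955658018235
bottle [0.51759519 0.35824353 0.10001444] [0.59866425 0.41737996 0.21537463]
```

play_rows --slide '[[0,0,-0.1],[0,0,-0.1],[0,0,-0.1],[0,0,0],[0,0,0],[0,0,0],[0,0,0],[0,0,0]]' --twist '[[0,0,-0.109],[0,0,-0.109],[0,0,0],[0,0,0],[0,0,0],[0,0,0],[0,0,0],[0,0,0]]' --fingers -1 --force 15

```text
t: 0.9
tool_pos: [0.1353, 0.5839, 0.2538]
orientation: [0.001, -3.141, 0.003]
force: [-0.1, 0.8, -0.2]
opening: 0.0932
gripper_force: 0.0
```

play_rows --slide '[[-0.1,-0.13,0],[-0.1,-0.13,0],[-0.1,-0.13,0],[-0.1,-0.13,0],[-0.1,-0.13,0],[-0.1,-0.13,0],[-0.1,-0.13,0],[-0.1,-0.13,0]]' --twist '[[0,0,0],[0,0,0],[0,0,0],[0,0,0],[0,0,0],[0,0,0],[0,0,0],[0,0,0]]'

```text
t: 1.7
tool_pos: [0.3361, 0.3231, 0.2548]
orientation: [0.001, -3.141, 0.0]
force: [1.2, 0.1, -0.5]
opening: 0.0933
gripper_force: 0.0
```

play_rows --slide '[[-0.1,-0.13,0],[-0.1,-0.13,0],[-0.1,-0.13,0],[-0.046,-0.142,0],[0,0,0],[0,0,0],[0,0,0],[0,0,0]]' --twist '[[0,0,0],[0,0,0],[0,0,0],[0,0,0],[0,0,0],[0,0,0],[0,0,0],[0,0,0]]'

```text
t: 2.5
tool_pos: [0.4217, 0.1927, 0.2551]
orientation: [0.004, -3.141, -0.0]
force: [-0.0, -0.1, 0.7]
opening: 0.0923
gripper_force: 0.0
```

play_rows --slide '[[0,-0.006,0.1],[0,0,0.1],[0,0,0.1],[0,0,0.1],[0,0,0.06],[0,0,0.036],[0,0,0],[0,0,0]]' --twist '[[0,0,0],[0,0,0],[0,0,0],[0,0,0],[0,0,0],[0,0,0],[0,0,0],[0,0,0]]'

```text
t: 3.3
tool_pos: [0.4227, 0.1906, 0.1322]
orientation: [-0.001, 3.14, 0.001]
force: [1.2, -0.0, 0.2]
opening: 0.0931
gripper_force: 0.0
```

play_rows --slide '[[0,0,0],[0,0,0],[0,0,0],[0,0,0],[0,0,0],[0,0,0],[0,0,0],[0,0,0]]' --twist '[[0,0,0],[0,0,0],[0,0,0],[0,0,0],[0,0,0],[0,0,0],[0,0,0],[0,0,0]]' --fingers 1 --force 15

```text
t: 4.1
tool_pos: [0.4222, 0.1901, 0.1311]
orientation: [0.001, -3.142, 0.0]
force: [0.5, 0.5, 0.2]
opening: 0.0341
gripper_force: 0.0
```

play_rows --slide '[[0,0,0],[0,0,0],[0,0,-0.02],[0,0,-0.04],[0,0,-0.08],[0,0,-0.1],[0,0,-0.1],[0,0,-0.1]]' --twist '[[0,0,0],[0,0,0],[0,0,0],[0,0,0],[0,0,0],[0,0,0],[0,0,0],[0,0,0]]'

```text
t: 4.9
tool_pos: [0.4223, 0.1902, 0.2432]
orientation: [-0.001, 3.141, 0.0]
force: [0.1, 0.4, 0.8]
opening: 0.0004
gripper_force: 0.0
```

Run:
```python
from h import *
im,d,c=grab('side'); save('s1',cv2.resize(im[100:300,180:440],(780,600)))
```

```text
(no output)
```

View pics/s1.png

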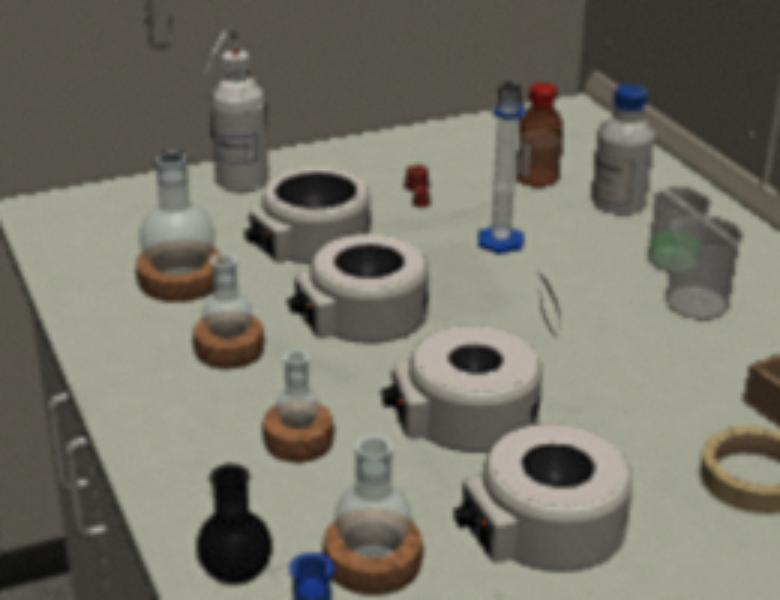

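The fingers shut to 0 without a grasp, and the arm is missing from the crop, so I'll look again at the full frame.

Run:
```python
from h import *
im,d,c=grab('side'); save('s2',cv2.resize(im,(800,600)))
s=robot.read_state(); print(s['t'],s['tool_pos'],s['opening'],s['q'])
for p in([.1353,.584,.18],s['tool_pos'],[.422,.19,.161]):
    q=np.linalg.inv(c['world_from_camera'])@np.r_[p,1]; print(p,(q[:2]/q[2]*c['fx']+[c['cx'],c['cy']])/.7)
```

```text
5.0 [0.42431491 0.19086891 0.24629952] 0.000766508585760114 [ 3.12468339e-01 -2.67011986e-01  1.74828227e+00 -2.74203828e-05
  1.65277507e+00 -1.25888837e+00]
[0.1353, 0.584, 0.18] [187.1076342 167.3805519]
[0.42431491 0.19086891 0.24629952] [335.45896138 179.60130039]
[0.422, 0.19, 0.161] [337.40552327 215.48771571]
```

View pics/s2.png

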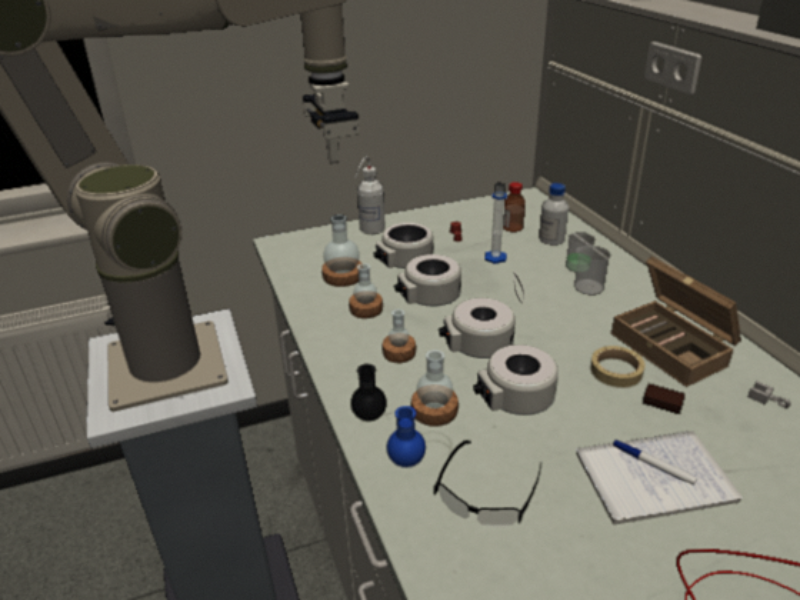

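The fingertips show at (335,160), but the stated TCP projects to (335,180), a mismatch of about 4 cm. I'll measure the tip with depth.

Run:
```python
from h import *
for n in('side','top'):
    im,d,c=grab(n); P=world(d,c)
    m=(P[...,2]>.19)&(P[...,2]<.6)&(P[...,0]>.32)&(P[...,0]<.6)&(np.abs(P[...,1]-.19)<.16)
    q=P[m]; q=q[np.argsort(q[:,2])]
    print(n,len(q)); print(np.round(q[:14],3).tolist() if len(q) else '')
    for lo in np.arange(.2,.5,.04):
        r=q[(q[:,2]>=lo)&(q[:,2]<lo+.04)]
        if len(r)>3: print(round(lo,2),len(r),np.round(r.min(0),3),np.round(r.max(0),3))
```

```text
side 2637
[[0.424, 0.19, 0.286], [0.417, 0.186, 0.288], [0.419, 0.183, 0.289], [0.412, 0.192, 0.29], [0.413, 0.182, 0.291], [0.426, 0.183, 0.292], [0.428, 0.179, 0.292], [0.422, 0.181, 0.293], [0.413, 0.194, 0.293], [0.418, 0.179, 0.294], [0.412, 0.181, 0.294], [0.415, 0.179, 0.295], [0.413, 0.206, 0.295], [0.413, 0.194, 0.296]]
0.28 68 [0.411 0.171 0.286] [0.429 0.206 0.32 ]
0.32 65 [0.41  0.166 0.32 ] [0.43  0.202 0.346]
0.36 390 [0.384 0.094 0.369] [0.457 0.286 0.4  ]
0.4 488 [0.384 0.089 0.4  ] [0.456 0.286 0.44 ]
0.44 356 [0.384 0.144 0.44 ] [0.457 0.215 0.48 ]
0.48 373 [0.378 0.142 0.48 ] [0.459 0.198 0.52 ]
top 757
[[0.386, 0.108, 0.37], [0.386, 0.111, 0.371], [0.386, 0.105, 0.372], [0.386, 0.267, 0.378], [0.391, 0.252, 0.378], [0.391, 0.255, 0.378], [0.391, 0.249, 0.38], [0.391, 0.257, 0.38], [0.391, 0.247, 0.38], [0.451, 0.133, 0.381], [0.397, 0.134, 0.381], [0.391, 0.261, 0.381], [0.386, 0.269, 0.381], [0.391, 0.244, 0.381]]
0.36 84 [0.385 0.097 0.37 ] [0.455 0.273 0.4  ]
0.4 518 [0.385 0.096 0.4  ] [0.455 0.273 0.44 ]
0.44 32 [0.424 0.15  0.442] [0.455 0.158 0.463]
0.48 38 [0.378 0.171 0.488] [0.384 0.207 0.518]
```

Run:
```python
from h import *
D=np.load('side0.npz'); P=world(D['d'],cams.get_calibration('side'))
m=(P[...,2]>.1)&(P[...,2]<.5)&(np.abs(P[...,0]-.135)<.1)&(np.abs(P[...,1]-.584)<.16)
q=P[m]; q=q[np.argsort(q[:,2])]; print(np.round(q[:6],3).tolist())
for lo in np.arange(.16,.4,.02):
    r=q[(q[:,2]>=lo)&(q[:,2]<lo+.02)]
    if len(r)>3: print(round(lo,2),len(r),np.round(r.min(0),3),np.round(r.max(0),3))
```

```text
[[0.154, 0.636, 0.218], [0.119, 0.536, 0.219], [0.116, 0.532, 0.221], [0.143, 0.631, 0.222], [0.13, 0.532, 0.222], [0.15, 0.627, 0.222]]
0.22 56 [0.113 0.514 0.221] [0.157 0.638 0.24 ]
0.24 62 [0.111 0.515 0.24 ] [0.157 0.642 0.26 ]
0.26 38 [0.112 0.514 0.26 ] [0.153 0.632 0.28 ]
0.28 33 [0.111 0.512 0.28 ] [0.132 0.53  0.297]
0.3 132 [0.079 0.488 0.301] [0.186 0.65  0.32 ]
0.32 181 [0.077 0.477 0.32 ] [0.187 0.66  0.34 ]
0.34 222 [0.08 0.48 0.34] [0.185 0.668 0.36 ]
0.36 81 [0.104 0.537 0.36 ] [0.155 0.598 0.38 ]
0.38 135 [0.093 0.535 0.38 ] [0.169 0.583 0.4  ]
```

The tool's reported z is a constant 40 mm below the true height: tips measured .218 against .179 at the start, and .286 against .246 now. From here on I use reported = true − 0.040. The flask wasn't touched. I'll open and descend properly.

play_rows --slide '[[0,0,0],[0,0,0],[0,0,0],[0,0,0],[0,0,0],[0,0,0],[0,0,0.06],[0,0,0.1]]' --twist '[[0,0,0],[0,0,0],[0,0,0],[0,0,0],[0,0,0],[0,0,0],[0,0,0],[0,0,0]]' --fingers -1

```text
t: 5.9
tool_pos: [0.4233, 0.1905, 0.2016]
orientation: [-0.001, 3.138, 0.002]
force: [-0.7, 0.1, 0.5]
opening: 0.0598
gripper_force: 0.0
```

play_rows --slide '[[0,0,0.06],[0,0,0.06],[0,0,0.08],[0,0,0.1],[0,0,0.08],[0,0,0.05],[0,0,0.03],[0,0,0]]' --twist '[[0,0,0],[0,0,0],[0,0,0],[0,0,0],[0,0,0],[0,0,0],[0,0,0],[0,0,0]]'

```text
t: 6.7
tool_pos: [0.4217, 0.19, 0.0853]
orientation: [0.001, -3.14, 0.001]
force: [-0.1, -0.1, -0.0]
opening: 0.0933
gripper_force: 0.0
```

play_rows --slide '[[0,0,0],[0,0,0],[0,0,0],[0,0,0],[0,0,0],[0,0,0],[0,0,0],[0,0,0]]' --twist '[[0,0,0],[0,0,0],[0,0,0],[0,0,0],[0,0,0],[0,0,0],[0,0,0],[0,0,0]]' --fingers 1 --force 15

```text
t: 7.5
tool_pos: [0.4222, 0.1902, 0.0861]
orientation: [0.001, -3.142, -0.0]
force: [-0.2, 3.3, 0.2]
opening: 0.0338
gripper_force: 15.5
```

play_rows --slide '[[0,0,0],[0,0,0],[0,0,0],[0,0,0],[0,0,0],[0,0,-0.02],[0,0,-0.02],[0,0,-0.02]]' --twist '[[0,0,0],[0,0,0],[0,0,0],[0,0,0],[0,0,0],[0,0,0],[0,0,0],[0,0,0]]'

```text
t: 8.3
tool_pos: [0.4221, 0.19, 0.1015]
orientation: [0.001, -3.141, 0.001]
force: [0.3, 0.0, -2.3]
opening: 0.0335
gripper_force: 15.0
```

play_rows --slide '[[0,0,-0.06],[0,0,-0.08],[0,0,-0.08],[0,0,-0.08],[-0.04,0.003,0],[-0.08,0.01,0],[-0.1,0.01,0],[-0.12,0.01,0]]' --twist '[[0,0,0],[0,0,0],[0,0,0],[0,0,0],[0,0,0],[0,0,0],[0,0,0],[0,0,0]]'

```text
t: 9.1
tool_pos: [0.5082, 0.1985, 0.1755]
orientation: [0.001, -3.141, 0.0]
force: [-0.1, 0.4, -1.7]
opening: 0.0337
gripper_force: 15.0
```

play_rows --slide '[[-0.12,0.01,0],[-0.1,0.01,0],[-0.08,0.006,0],[-0.046,0.003,0],[0,0,0],[0,0,0],[0,0,0],[0,0,0]]' --twist '[[0,0,0],[0,0,0],[0,0,0],[0,0,0],[0,0,0],[0,0,0],[0,0,0],[0,0,0]]'

```text
t: 9.9
tool_pos: [0.5932, 0.2058, 0.1762]
orientation: [0.001, -3.142, -0.0]
force: [0.1, -0.3, -1.8]
opening: 0.0338
gripper_force: 15.0
```

Run:
```python
from h import *
im,d,c=grab('side'); save('s3',cv2.resize(im[60:260,180:440],(780,600)))
print(robot.read_state()['force'])
```

```text
[ 0.18993375 -0.46665225 -2.02482343]
```

View pics/s3.png

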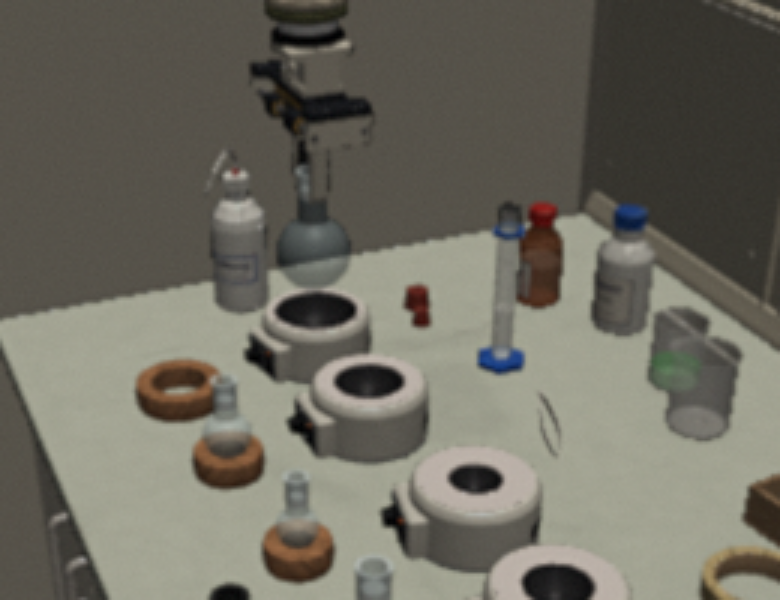

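The flask is held upright at (312,250), centred above the bowl at (315,310). Lowering it now.

play_rows --slide '[[0,0,0.05],[0,0,0.06],[0,0,0.06],[0,0,0.05],[0,0,0.03],[0,0,0.02],[0,0,0],[0,0,0]]' --twist '[[0,0,0],[0,0,0],[0,0,0],[0,0,0],[0,0,0],[0,0,0],[0,0,0],[0,0,0]]'

```text
t: 10.75
tool_pos: [0.594, 0.2058, 0.1092]
orientation: [-0.001, 3.141, 0.0]
force: [-0.6, -0.1, -1.6]
opening: 0.0337
gripper_force: 15.0
```

play_rows --slide '[[0,0,0.008],[0,0,0.006],[0,0,0.006],[0,0,0.004],[0,0,0.004],[0,0,0],[0,0,0],[0,0,0]]' --twist '[[0,0,0],[0,0,0],[0,0,0],[0,0,0],[0,0,0],[0,0,0],[0,0,0],[0,0,0]]'

```text
t: 11.55
tool_pos: [0.595, 0.2056, 0.1039]
orientation: [-0.0, 3.138, 0.0]
force: [-1.1, -2.6, 7.3]
opening: 0.0339
gripper_force: 15.0
```

play_rows --slide '[[0.004,-0.004,0],[0.004,-0.004,0],[0,0,0.004],[0,0,0.004],[0,0,0.004],[0,0,0],[0,0,0],[0,0,0]]' --twist '[[0,0,0],[0,0,0],[0,0,0],[0,0,0],[0,0,0],[0,0,0],[0,0,0],[0,0,0]]'

```text
t: 12.35
tool_pos: [0.5948, 0.2052, 0.1037]
orientation: [-0.001, 3.134, 0.004]
force: [-2.1, 1.7, 18.6]
opening: 0.0339
gripper_force: 15.0
```

Run:
```python
from h import *
im,d,c=grab('side'); P=world(d,c); np.savez('s4',im=im,d=d); save('s4',cv2.resize(im[100:200,210:340],(780,600),interpolation=cv2.INTER_CUBIC))
m=(np.hypot(P[...,0]-.594,P[...,1]-.205)<.06)&(P[...,2]>.08)&(P[...,2]<.118)
q=P[m]
for z in np.arange(.08,.118,.006):
    r=q[abs(q[:,2]-z)<.003]; print(round(z,3),len(r),r.min(0).round(3),r.max(0).round(3)) if len(r) else 0
s=robot.read_state(); print(s['force'],s['tool_pos'])
```

```text
0.08 26 [0.54  0.157 0.08 ] [0.639 0.196 0.082]
0.086 41 [0.552 0.163 0.083] [0.624 0.211 0.089]
0.092 54 [0.551 0.159 0.089] [0.631 0.222 0.095]
0.098 45 [0.555 0.165 0.095] [0.629 0.216 0.101]
0.104 65 [0.558 0.168 0.101] [0.624 0.224 0.107]
0.11 41 [0.566 0.172 0.107] [0.619 0.214 0.113]
0.116 27 [0.571 0.175 0.113] [0.615 0.22  0.117]
[-2.55780581  1.49219769 17.81318284] [0.59486113 0.20518925 0.10368969]
```

View pics/s4.png

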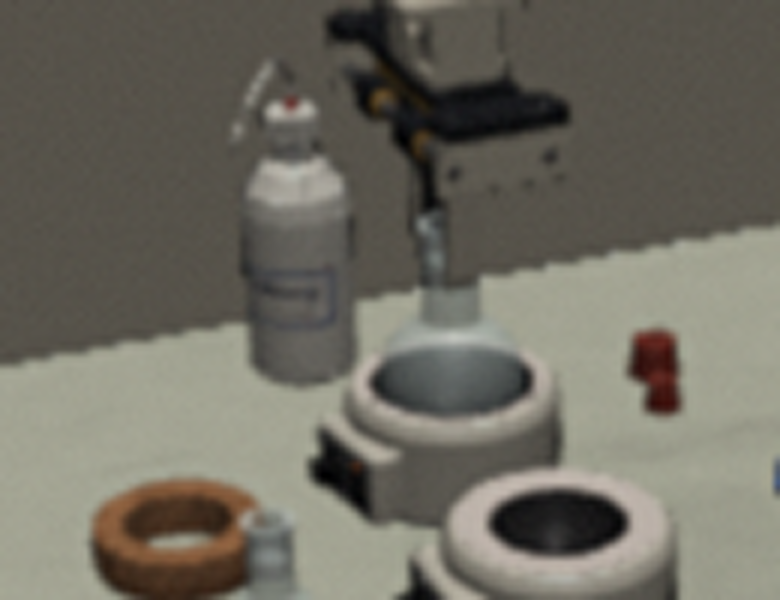

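Run:
```python
from h import *
from scipy.optimize import least_squares
c=cams.get_calibration('side'); P=world(np.load('s4.npz')['d'],c)
q=P[(np.hypot(P[...,0]-.594,P[...,1]-.205)<.046)&(P[...,2]>.083)&(P[...,2]<.112)]
f=least_squares(lambda p:np.linalg.norm(q-p,axis=1)-.0425,[.594,.205,.075],loss='soft_l1',f_scale=.002); print(len(q),f.x,np.abs(f.fun).mean())
P=world(np.load('side0.npz')['d'],c)
for s,x,y,R,z0 in[(250,.4215,.190,.0425,.064),(50,.4275,.0335,.0255,.050),(25,.4375,-.142,.0205,.049),(100,.4365,-.3235,.032,.0545)]:
    q=P[(np.hypot(P[...,0]-x,P[...,1]-y)<R*1.05)&(P[...,2]>.034)&(P[...,2]<z0+R*.8)]
    f=least_squares(lambda p:np.linalg.norm(q-p,axis=1)-R,[x,y,z0],loss='soft_l1',f_scale=.002); print(s,len(q),f.x,np.abs(f.fun).mean())
```

```text
236 [0.59386896 0.20581811 0.07513621] 0.0021229899283598014
250 447 [0.42221699 0.19251434 0.05850784] 0.0017541580319245665
50 173 [0.42862569 0.03453777 0.04650972] 0.0016052402025142902
25 130 [ 0.4396834  -0.14147367  0.04490149] 0.0014834307434961201
100 427 [ 0.43809251 -0.32364867  0.0509293 ] 0.001077453809941206
```

Seated: the sphere fit gives the bulb at (.594, .206, .075). I'll relieve the press, open, and rise.

play_rows --slide '[[0,0,-0.006],[0,0,-0.004],[0,0,0],[0,0,0],[0,0,0],[0,0,0],[0,0,0],[0,0,0]]' --twist '[[0,0,0],[0,0,0],[0,0,0],[0,0,0],[0,0,0],[0,0,0],[0,0,0],[0,0,0]]'

```text
t: 13.2
tool_pos: [0.5939, 0.205, 0.1038]
orientation: [-0.001, 3.136, 0.004]
force: [1.5, 2.6, 7.7]
opening: 0.034
gripper_force: 15.0
```

play_rows --slide '[[0,0,0],[0,0,0],[0,0,0],[0,0,0],[0,0,0],[0,0,0],[0,0,0],[0,0,0]]' --twist '[[0,0,0],[0,0,0],[0,0,0],[0,0,0],[0,0,0],[0,0,0],[0,0,0],[0,0,0]]' --fingers -1

```text
t: 14.0
tool_pos: [0.5917, 0.2037, 0.1011]
orientation: [0.001, -3.142, -0.0]
force: [-0.6, -0.1, -0.3]
opening: 0.0911
gripper_force: 0.0
```

play_rows --slide '[[0,0,-0.05],[0,0,-0.1],[0,0,-0.12],[0,0,-0.1],[0,0,0],[0,0,0],[0,0,0],[0,0,0]]' --twist '[[0,0,0],[0,0,0],[0,0,0],[0,0,0],[0,0,0],[0,0,0],[0,0,0],[0,0,0]]'

```text
t: 14.8
tool_pos: [0.5907, 0.2035, 0.192]
orientation: [0.001, -3.139, 0.001]
force: [-0.1, -0.3, -0.3]
opening: 0.093
gripper_force: 0.0
```

Run:
```python
from h import *
im,d,c=grab('side'); P=world(d,c); save('s5',cv2.resize(im[100:200,210:340],(780,600),interpolation=cv2.INTER_CUBIC))
q=P[(np.hypot(P[...,0]-.594,P[...,1]-.206)<.03)&(P[...,2]>.15)&(P[...,2]<.18)]
print(len(q),(q.min(0)+q.max(0))/2,q.max(0)); s=robot.read_state(); print(s['tool_pos'])
```

```text
103 [0.59260411 0.20310671 0.16327647] [0.61051175 0.2240774  0.17631711]
[0.59082323 0.20351301 0.19205964]
```

View pics/s5.png

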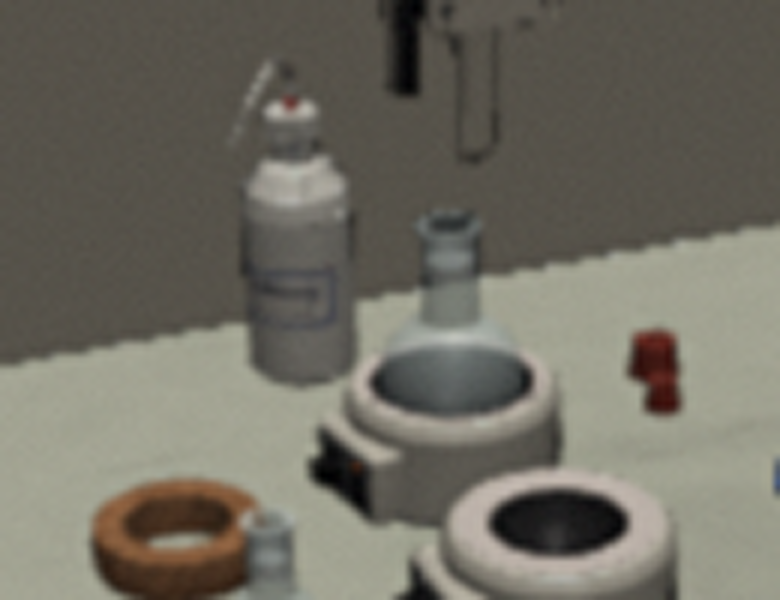

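Flask 250 stands upright in its mantle, neck at (450,260), released. Next is flask 50.

play_rows --slide '[[0.06,-0.06,0],[0.11,-0.12,0],[0.12,-0.12,0],[0.12,-0.12,0],[0.12,-0.12,0.05],[0.08,-0.09,0.1],[0.041,-0.05,0.1],[0,0,0.05]]' --twist '[[0,0,0],[0,0,0],[0,0,0],[0,0,0],[0,0,0],[0,0,0],[0,0,0],[0,0,0]]'

```text
t: 15.65
tool_pos: [0.4265, 0.0325, 0.1159]
orientation: [-0.002, -3.138, 0.0]
force: [0.0, 0.2, -0.0]
opening: 0.0926
gripper_force: 0.0
```

play_rows --slide '[[-0.006,0.005,0.06],[0,0,0.08],[0,0,0.08],[0,0,0.05],[0,0,0.03],[0,0,0],[0,0,0],[0,0,0]]' --twist '[[0,0,0],[0,0,0],[0,0,0],[0,0,0],[0,0,0],[0,0,0],[0,0,0],[0,0,0]]'

```text
t: 16.45
tool_pos: [0.4314, 0.0349, 0.0447]
orientation: [-0.001, 3.14, -0.0]
force: [-0.7, -0.2, 0.4]
opening: 0.0933
gripper_force: 0.0
```

play_rows --slide '[[0,0,0],[0,0,0],[0,0,0],[0,0,0],[0,0,0],[0,0,0],[0,0,0],[0,0,0]]' --twist '[[0,0,0],[0,0,0],[0,0,0],[0,0,0],[0,0,0],[0,0,0],[0,0,0],[0,0,0]]' --fingers 1 --force 15

```text
t: 17.25
tool_pos: [0.4305, 0.0349, 0.0436]
orientation: [-0.001, 3.142, -0.0]
force: [0.4, -0.1, 0.6]
opening: 0.0332
gripper_force: 0.0
```

play_rows --slide '[[0,0,0],[0,0,0],[0,0,0],[0,0,0],[0,0,0],[0,0,-0.02],[0,0,-0.02],[0,0,-0.02]]' --twist '[[0,0,0],[0,0,0],[0,0,0],[0,0,0],[0,0,0],[0,0,0],[0,0,0],[0,0,0]]'

```text
t: 18.05
tool_pos: [0.4305, 0.035, 0.0591]
orientation: [-0.001, 3.142, 0.0]
force: [-0.1, 0.4, 0.1]
opening: 0.0245
gripper_force: 14.9
```

play_rows --slide '[[0,0,-0.06],[0,0,-0.1],[0,0,-0.1],[0,0,-0.1],[0,0,-0.1],[0,0,-0.06],[-0.02,-0.05,0],[-0.04,-0.1,0]]' --twist '[[0,0,0],[0,0,0],[0,0,0],[0,0,0],[0,0,0],[0,0,0],[0,0,0],[0,0,0]]'

```text
t: 18.85
tool_pos: [0.4458, -0.0025, 0.1883]
orientation: [-0.005, 3.141, 0.0]
force: [0.3, -0.9, -0.6]
opening: 0.0243
gripper_force: 14.9
```

play_rows --slide '[[-0.06,-0.14,0],[-0.06,-0.14,0],[-0.06,-0.14,0],[-0.06,-0.14,0],[-0.06,-0.14,0],[-0.06,-0.14,0],[-0.06,-0.14,0],[-0.06,-0.14,0]]' --twist '[[0,0,0],[0,0,0],[0,0,0],[0,0,0],[0,0,0],[0,0,0],[0,0,0],[0,0,0]]'

```text
t: 19.65
tool_pos: [0.565, -0.2848, 0.1861]
orientation: [0.0, -3.139, -0.002]
force: [0.6, 0.8, -1.1]
opening: 0.025
gripper_force: 14.9
```

play_rows --slide '[[-0.06,-0.13,0],[-0.04,-0.08,0],[-0.022,-0.05,0],[0,0,0],[0,0,0],[0,0,0],[0,0,0],[0,0,0]]' --twist '[[0,0,0],[0,0,0],[0,0,0],[0,0,0],[0,0,0],[0,0,0],[0,0,0],[0,0,0]]'

```text
t: 20.45
tool_pos: [0.5962, -0.3469, 0.189]
orientation: [-0.002, 3.141, -0.0]
force: [0.1, 1.2, -1.2]
opening: 0.0246
gripper_force: 14.9
```

play_rows --slide '[[0,0,0.06],[0,0,0.08],[0,0,0.1],[0,0,0.08],[0,0,0.06],[0,0,0.04],[0,0,0.02],[0,0,0]]' --twist '[[0,0,0],[0,0,0],[0,0,0],[0,0,0],[0,0,0],[0,0,0],[0,0,0],[0,0,0]]'

```text
t: 21.25
tool_pos: [0.596, -0.3474, 0.0782]
orientation: [0.001, -3.141, -0.001]
force: [-0.4, -0.2, -0.9]
opening: 0.0247
gripper_force: 14.9
```

play_rows --slide '[[0,0,0.006],[0,0,0.006],[0,0,0.006],[0,0,0.004],[0,0,0.004],[0,0,0],[0,0,0],[0,0,0]]' --twist '[[0,0,0],[0,0,0],[0,0,0],[0,0,0],[0,0,0],[0,0,0],[0,0,0],[0,0,0]]'

```text
t: 22.05
tool_pos: [0.5972, -0.3478, 0.0733]
orientation: [-0.001, 3.14, -0.001]
force: [3.7, 1.4, 6.4]
opening: 0.0246
gripper_force: 15.0
```

```bash
cat >> h.py <<'E'
def sphere(x,y,z,R,zlo,zhi,n='side'):
    from scipy.optimize import least_squares
    im,d,c=grab(n); P=world(d,c)
    q=P[(np.hypot(P[...,0]-x,P[...,1]-y)<R*1.1)&(P[...,2]>zlo)&(P[...,2]<zhi)]
    f=least_squares(lambda p:np.linalg.norm(q-p,axis=1)-R,[x,y,z],loss='soft_l1',f_scale=.002)
    s=robot.read_state(); print(len(q),f.x.round(4),np.abs(f.fun).mean(),'tcp',s['tool_pos'].round(4),'F',s['force'].round(1)); return im
E
python3 - <<'E'
from h import *
sphere(.594,-.347,.077,.0255,.083,.1)
E
```

```text
161 [ 0.5969 -0.3473  0.0762] 0.001211389828429726 tcp [ 0.5972 -0.3478  0.0733] F [3.3 1.1 5. ]
```

play_rows --slide '[[0,0,-0.004],[0,0,0],[0,0,0],[0,0,0],[0,0,0],[0,0,0],[0,0,0],[0,0,0]]' --twist '[[0,0,0],[0,0,0],[0,0,0],[0,0,0],[0,0,0],[0,0,0],[0,0,0],[0,0,0]]' --fingers -1

```text
t: 22.9
tool_pos: [0.5962, -0.3475, 0.0731]
orientation: [0.001, -3.142, 0.0]
force: [-0.3, -0.1, -0.0]
opening: 0.084
gripper_force: 0.0
```

play_rows --slide '[[0,0,-0.05],[0,0,-0.1],[0,0,-0.14],[0,0,-0.14],[0.04,0.01,-0.07],[0,0,0],[0,0,0],[0,0,0]]' --twist '[[0,0,0],[0,0,0],[0,0,0],[0,0,0],[0,0,0],[0,0,0],[0,0,0],[0,0,0]]'

```text
t: 23.7
tool_pos: [0.5856, -0.3445, 0.1962]
orientation: [0.001, -3.139, -0.003]
force: [-0.2, -0.3, -1.2]
opening: 0.0933
gripper_force: 0.0
```

Run:
```python
from h import *
im=sphere(.594,-.347,.077,.0255,.083,.1)
save('s6',cv2.resize(im[200:310,250:410],(780,536),interpolation=cv2.INTER_CUBIC))
```

```text
159 [ 0.5971 -0.3476  0.0761] 0.0012745691945770122 tcp [ 0.5855 -0.3444  0.1958] F [ 0.2  1.3 -0.2]
```

View pics/s6.png

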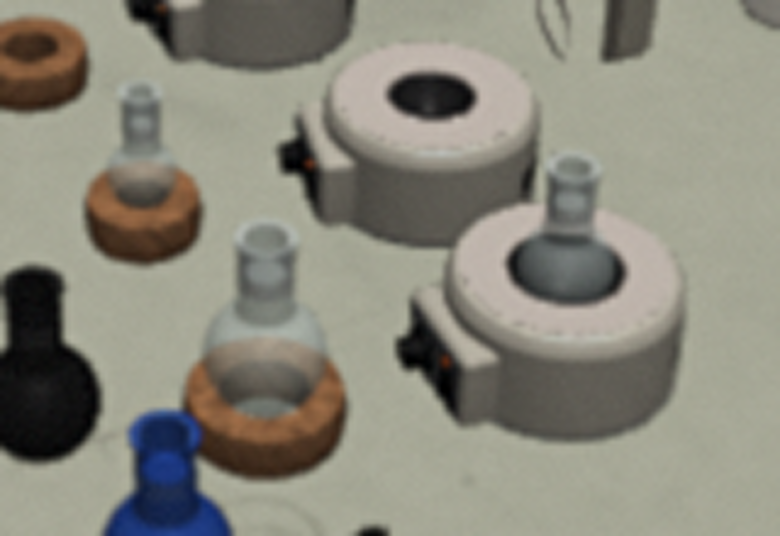

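Flask 50 is seated upright at (570,230), released. Next is flask 100, the clear one in its ring at (265,330); the black and blue ones stay untouched.

play_rows --slide '[[0.06,0.014,0],[0.1,0.014,0],[0.12,0.014,0],[0.12,0.014,0],[0.1,0.014,0.02],[0.06,0.014,0.06],[0.032,0,0.08],[0,0,0.06]]' --twist '[[0,0,0],[0,0,0],[0,0,0],[0,0,0],[0,0,0],[0,0,0],[0,0,0],[0,0,0]]'

```text
t: 24.55
tool_pos: [0.4366, -0.3234, 0.1407]
orientation: [-0.0, -3.139, -0.003]
force: [-0.2, 0.3, 0.6]
opening: 0.093
gripper_force: 0.0
```

play_rows --slide '[[0,0,0.06],[0,0,0.08],[0,0,0.1],[0,0,0.07],[0,0,0.034],[0,0,0],[0,0,0],[0,0,0]]' --twist '[[0,0,0],[0,0,0],[0,0,0],[0,0,0],[0,0,0],[0,0,0],[0,0,0],[0,0,0]]'

```text
t: 25.35
tool_pos: [0.4391, -0.3248, 0.0584]
orientation: [-0.001, 3.14, -0.002]
force: [-0.4, 0.6, 0.2]
opening: 0.0931
gripper_force: 0.0
```

play_rows --slide '[[0,0.002,0.016],[0,0,0],[0,0,0],[0,0,0],[0,0,0],[0,0,0],[0,0,0],[0,0,0]]' --twist '[[0,0,0],[0,0,0],[0,0,0],[0,0,0],[0,0,0],[0,0,0],[0,0,0],[0,0,0]]' --fingers 1 --force 15

```text
t: 26.15
tool_pos: [0.4382, -0.3236, 0.0531]
orientation: [0.001, -3.142, -0.0]
force: [0.3, -0.4, 0.3]
opening: 0.0335
gripper_force: 0.0
```

play_rows --slide '[[0,0,0],[0,0,0],[0,0,0],[0,0,0],[0,0,0],[0,0,-0.02],[0,0,-0.02],[0,0,-0.02]]' --twist '[[0,0,0],[0,0,0],[0,0,0],[0,0,0],[0,0,0],[0,0,0],[0,0,0],[0,0,0]]'

```text
t: 26.95
tool_pos: [0.4382, -0.3236, 0.0686]
orientation: [-0.001, 3.142, 0.0]
force: [-0.2, -0.5, -0.8]
opening: 0.0285
gripper_force: 15.0
```

play_rows --slide '[[0,0,-0.06],[0,0,-0.1],[0,0,-0.1],[0,0,-0.1],[0,0,-0.1],[0,0,-0.06],[-0.02,0.05,0],[-0.04,0.1,0]]' --twist '[[0,0,0],[0,0,0],[0,0,0],[0,0,0],[0,0,0],[0,0,0],[0,0,0],[0,0,0]]'

```text
t: 27.75
tool_pos: [0.453, -0.2862, 0.198]
orientation: [0.003, 3.141, -0.001]
force: [-0.1, 0.4, 0.0]
opening: 0.0287
gripper_force: 15.0
```

play_rows --slide '[[-0.055,0.13,0],[-0.055,0.13,0],[-0.055,0.13,0],[-0.055,0.13,0],[-0.055,0.13,0],[-0.055,0.13,0],[-0.055,0.13,0],[-0.055,0.13,0]]' --twist '[[0,0,0],[0,0,0],[0,0,0],[0,0,0],[0,0,0],[0,0,0],[0,0,0],[0,0,0]]'

```text
t: 28.55
tool_pos: [0.5624, -0.0235, 0.1965]
orientation: [0.001, -3.139, -0.001]
force: [0.4, 0.0, -0.7]
opening: 0.0288
gripper_force: 15.0
```

play_rows --slide '[[-0.05,0.12,0],[-0.026,0.07,0],[-0.01,0.038,0],[0,0,0],[0,0,0],[0,0,0],[0,0,0],[0,0,0]]' --twist '[[0,0,0],[0,0,0],[0,0,0],[0,0,0],[0,0,0],[0,0,0],[0,0,0],[0,0,0]]'

```text
t: 29.35
tool_pos: [0.5844, 0.0302, 0.1983]
orientation: [0.001, 3.141, -0.0]
force: [0.5, -0.4, -1.3]
opening: 0.0285
gripper_force: 15.0
```

Down 0.114 m to about .084, then slowly.

play_rows --slide '[[0,0.003,0.06],[0,0,0.09],[0,0,0.1],[0,0,0.09],[0,0,0.06],[0,0,0.04],[0,0,0.016],[0,0,0]]' --twist '[[0,0,0],[0,0,0],[0,0,0],[0,0,0],[0,0,0],[0,0,0],[0,0,0],[0,0,0]]'

```text
t: 30.15
tool_pos: [0.5845, 0.0317, 0.084]
orientation: [0.001, -3.141, 0.0]
force: [-0.6, -0.3, -1.8]
opening: 0.0285
gripper_force: 15.0
```

play_rows --slide '[[0,0,0.006],[0,0,0.006],[0,0,0.006],[0,0,0.004],[0,0,0.004],[0,0,0],[0,0,0],[0,0,0]]' --twist '[[0,0,0],[0,0,0],[0,0,0],[0,0,0],[0,0,0],[0,0,0],[0,0,0],[0,0,0]]'

```text
t: 30.95
tool_pos: [0.5855, 0.0314, 0.0786]
orientation: [-0.001, 3.139, -0.001]
force: [2.7, -2.1, 6.1]
opening: 0.0285
gripper_force: 15.0
```

Run:
```python
from h import *
sphere(.585,.031,.077,.032,.083,.105)
```

```text
160 [0.5856 0.0308 0.0758] 0.0019474505550521007 tcp [0.5856 0.0314 0.0786] F [ 4.  -2.3  5.2]
```

Seated at z ≈ .076. I'll release and rise, then go to flask 25.

play_rows --slide '[[0,0,-0.004],[0,0,0],[0,0,0],[0,0,0],[0,0,0],[0,0,0],[0,0,0],[0,0,0]]' --twist '[[0,0,0],[0,0,0],[0,0,0],[0,0,0],[0,0,0],[0,0,0],[0,0,0],[0,0,0]]' --fingers -1

```text
t: 31.8
tool_pos: [0.5845, 0.0317, 0.0786]
orientation: [0.001, -3.142, -0.0]
force: [-0.5, 0.5, -0.2]
opening: 0.088
gripper_force: 0.0
```

play_rows --slide '[[0,0,-0.05],[0,0,-0.1],[0,0,-0.14],[0,0,-0.14],[0.04,0,-0.07],[0,0,0],[0,0,0],[0,0,0]]' --twist '[[0,0,0],[0,0,0],[0,0,0],[0,0,0],[0,0,0],[0,0,0],[0,0,0],[0,0,0]]'

```text
t: 32.6
tool_pos: [0.5738, 0.0318, 0.202]
orientation: [0.001, -3.139, -0.0]
force: [-0.1, -0.1, -0.5]
opening: 0.0934
gripper_force: 0.0
```

Run:
```python
from h import *
sphere(.585,.031,.077,.032,.083,.105)
im=sphere(.439,-.1415,.045,.0205,.034,.06)
save('s7',cv2.resize(im[110:270,230:410],(780,600),interpolation=cv2.INTER_CUBIC))
```

```text
171 [0.5856 0.0303 0.0755] 0.0016845769202839017 tcp [0.5737 0.0318 0.2017] F [-0.7  1.  -0.6]
120 [ 0.4397 -0.1416  0.0422] 0.0013533958389466412 tcp [0.5736 0.0317 0.2017] F [ 0.4  0.5 -0.1]
```

View pics/s7.png

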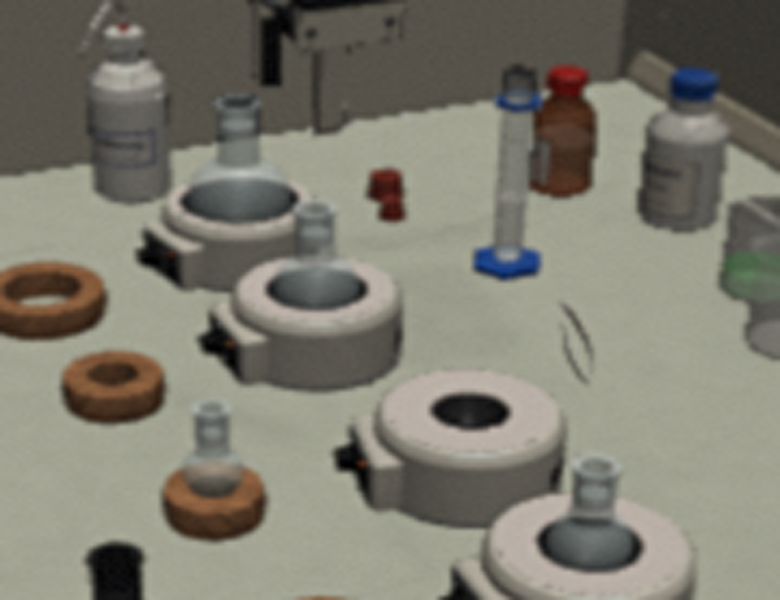

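Three flasks are seated upright at (238,190), (315,270) and (592,530). The last, flask 25, is at (212,450).

play_rows --slide '[[0.06,-0.07,0],[0.1,-0.13,0],[0.1,-0.13,0],[0.1,-0.13,0],[0.1,-0.13,0.04],[0.06,-0.075,0.08],[0.021,-0.03,0.1],[0,0,0.06]]' --twist '[[0,0,0],[0,0,0],[0,0,0],[0,0,0],[0,0,0],[0,0,0],[0,0,0],[0,0,0]]'

```text
t: 33.5
tool_pos: [0.4374, -0.1426, 0.1309]
orientation: [-0.003, -3.138, -0.002]
force: [-0.3, -0.2, -0.1]
opening: 0.0929
gripper_force: 0.0
```

play_rows --slide '[[0,0,0.06],[0,0,0.1],[0,0,0.1],[0,0,0.08],[0,0,0.05],[0,0,0.018],[0,0,0],[0,0,0]]' --twist '[[0,0,0],[0,0,0],[0,0,0],[0,0,0],[0,0,0],[0,0,0],[0,0,0],[0,0,0]]'

```text
t: 34.3
tool_pos: [0.4402, -0.1423, 0.0326]
orientation: [-0.001, 3.14, -0.001]
force: [0.1, 0.1, -0.3]
opening: 0.0929
gripper_force: 0.0
```

play_rows --slide '[[0,0,0.006],[0,0,0],[0,0,0],[0,0,0],[0,0,0],[0,0,0],[0,0,0],[0,0,0]]' --twist '[[0,0,0],[0,0,0],[0,0,0],[0,0,0],[0,0,0],[0,0,0],[0,0,0],[0,0,0]]' --fingers 1 --force 15

```text
t: 35.1
tool_pos: [0.4393, -0.1421, 0.0301]
orientation: [0.001, -3.142, -0.0]
force: [-0.2, -0.1, 0.3]
opening: 0.0335
gripper_force: 0.0
```

play_rows --slide '[[0,0,0],[0,0,0],[0,0,0],[0,0,0],[0,0,0],[0,0,-0.02],[0,0,-0.02],[0,0,-0.02]]' --twist '[[0,0,0],[0,0,0],[0,0,0],[0,0,0],[0,0,0],[0,0,0],[0,0,0],[0,0,0]]'

```text
t: 35.9
tool_pos: [0.4395, -0.1421, 0.0457]
orientation: [-0.001, 3.141, -0.0]
force: [0.1, -0.5, -0.1]
opening: 0.0214
gripper_force: 15.0
```

play_rows --slide '[[0,0,-0.06],[0,0,-0.1],[0,0,-0.1],[0,0,-0.06],[-0.06,-0.01,0],[-0.1,-0.02,0],[-0.12,-0.025,0],[-0.12,-0.025,0]]' --twist '[[0,0,0],[0,0,0],[0,0,0],[0,0,0],[0,0,0],[0,0,0],[0,0,0],[0,0,0]]'

```text
t: 36.7
tool_pos: [0.5404, -0.1622, 0.1252]
orientation: [-0.001, 3.141, -0.0]
force: [0.5, 0.5, -0.9]
opening: 0.0217
gripper_force: 15.0
```

play_rows --slide '[[-0.12,-0.025,0],[-0.08,-0.02,0],[-0.054,-0.014,0],[0,0,0],[0,0,0],[0,0,0],[0,0,0],[0,0,0]]' --twist '[[0,0,0],[0,0,0],[0,0,0],[0,0,0],[0,0,0],[0,0,0],[0,0,0],[0,0,0]]'

```text
t: 37.5
tool_pos: [0.6025, -0.1767, 0.1254]
orientation: [-0.001, 3.141, -0.0]
force: [0.6, -0.2, 0.1]
opening: 0.0219
gripper_force: 15.0
```

Run:
```python
from h import *
sphere(.603,-.177,.14,.0205,.122,.155)
```

```text
139 [ 0.6031 -0.1765  0.1386] 0.001226582546211774 tcp [ 0.6026 -0.1767  0.1254] F [ 0.3  0.6 -0.6]
```

Centred; lower by 0.058, then slowly.

play_rows --slide '[[0,0,0.04],[0,0,0.05],[0,0,0.05],[0,0,0.05],[0,0,0.03],[0,0,0.012],[0,0,0],[0,0,0]]' --twist '[[0,0,0],[0,0,0],[0,0,0],[0,0,0],[0,0,0],[0,0,0],[0,0,0],[0,0,0]]'

```text
t: 38.35
tool_pos: [0.6031, -0.1769, 0.0676]
orientation: [-0.001, 3.141, -0.0]
force: [-0.7, -0.3, -0.8]
opening: 0.0218
gripper_force: 15.0
```

play_rows --slide '[[0,0,0.006],[0,0,0.006],[0,0,0.006],[0,0,0.004],[0,0,0.004],[0,0,0],[0,0,0],[0,0,0]]' --twist '[[0,0,0],[0,0,0],[0,0,0],[0,0,0],[0,0,0],[0,0,0],[0,0,0],[0,0,0]]'

```text
t: 39.15
tool_pos: [0.605, -0.1774, 0.063]
orientation: [-0.001, 3.137, -0.002]
force: [3.3, 0.6, 6.9]
opening: 0.0214
gripper_force: 15.0
```

Run:
```python
from h import *
sphere(.603,-.177,.077,.0205,.081,.095)
```

```text
81 [ 0.6047 -0.1775  0.0759] 0.001452645898239874 tcp [ 0.6049 -0.1774  0.0629] F [ 2.8 -0.3  8.5]
```

Seated at z ≈ .076. Release, rise, and a final check.

play_rows --slide '[[0,0,-0.005],[0,0,0],[0,0,0],[0,0,0],[0,0,0],[0,0,0],[0,0,0],[0,0,0]]' --twist '[[0,0,0],[0,0,0],[0,0,0],[0,0,0],[0,0,0],[0,0,0],[0,0,0],[0,0,0]]' --fingers -1

```text
t: 40.0
tool_pos: [0.6028, -0.1768, 0.0619]
orientation: [0.001, -3.142, 0.0]
force: [0.0, -0.1, 0.5]
opening: 0.0812
gripper_force: 0.0
```

play_rows --slide '[[0,0,-0.05],[0,0,-0.1],[0,0,-0.14],[0,0,-0.14],[0,0,-0.1],[0,0,0],[0,0,0],[0,0,0]]' --twist '[[0,0,0],[0,0,0],[0,0,0],[0,0,0],[0,0,0],[0,0,0],[0,0,0],[0,0,0]]'

```text
t: 40.8
tool_pos: [0.6021, -0.1765, 0.193]
orientation: [0.001, -3.14, -0.001]
force: [-0.3, 0.4, -0.7]
opening: 0.0929
gripper_force: 0.0
```

Run:
```python
from h import *
sphere(.603,-.177,.077,.0205,.081,.095)
sphere(.594,-.347,.077,.0255,.083,.1)
sphere(.585,.031,.077,.032,.083,.105)
im=sphere(.594,.206,.077,.0425,.083,.112)
save('s8',cv2.resize(im[110:350,220:460],(600,600),interpolation=cv2.INTER_CUBIC))
```

```text
83 [ 0.605  -0.1774  0.0751] 0.0014464707157942208 tcp [ 0.6019 -0.1764  0.1925] F [0.3 0.2 0.1]
159 [ 0.5967 -0.3479  0.0761] 0.0012245135247987216 tcp [ 0.6019 -0.1764  0.1925] F [0.5 0.2 0.1]
160 [0.5858 0.0304 0.0754] 0.0019341150082377973 tcp [ 0.602  -0.1764  0.1926] F [0.2 0.4 0.6]
242 [0.5941 0.2056 0.0758] 0.002083255850446703 tcp [ 0.6021 -0.1765  0.1929] F [ 0.9 -0.2  0.8]
```

View pics/s8.png

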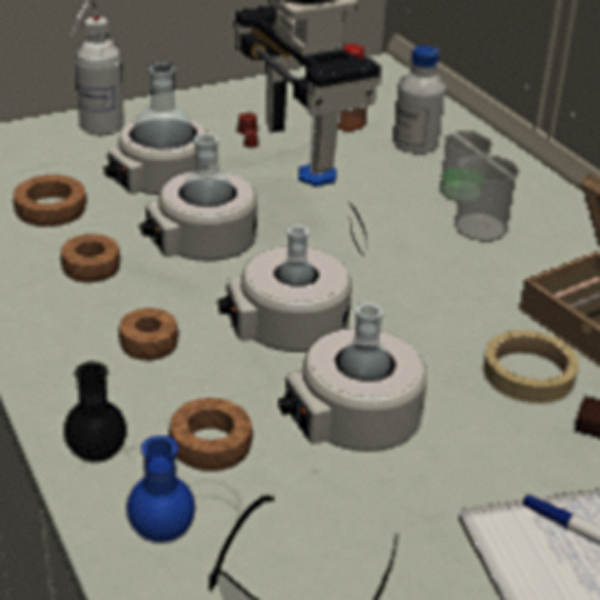

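All four flasks stand upright in their mantles at (162,110), (207,170), (297,255) and (368,340). The arm is clear and the bystanders haven't moved.

```bash
python3 -c "
from plant import robot
print(robot.close_job())"
```

```text
the job is handed in; nothing more can be done
None
```

The job is handed in: all four flasks are seated upright and released in their matching mantles, each within about 3 mm of its seat point by camera, at about 41 s of the 93 s allowed; no verdict was returned.

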